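# Prop the test case's lid open on its stay

### The arm

A 6-joint arm with a two-finger parallel gripper is mounted at the origin on a cart in front of the work surface, level with it; the furniture and walls round the work are solid. World frame = base frame: x ahead of the robot, y to its left, z up, the work surface at z = 0. Lengths are in mm, angles in rad, forces in N, time in s.
With the tool pointing down it reaches from about 275 to 750 mm from the base axis. Payload 10.2 kg.
Tool frame: the origin (TCP) lies on the front face of the gripper's body, between the roots of the fingers; the fingertips stand 73 mm ahead of it and the grasp point (between the pads) lies 54 mm ahead of it; z points along the fingers, y is the line along which they close (so a half turn about z gives the same grasp; the last joint's range is limited). The gripper opens to 85 mm and grips with 20 to 120 N. Pads are 22 mm wide; open, the fingers measure 114 mm over their backs; the gripper's body (76 mm by 85 mm) begins 54 mm behind the grasp point. The pads swing forward as they close: fully open they stand 13 mm farther back than shut.
Start: joints at [0.931, 0.313, 1.498, -0, 1.331, -0.223], TCP at [212.552, 480.055, 303.894] pointing down, gripper open.
Joint ranges: [-2.94, 2.94], [-0.97, 2.17], [0.19, 2.56], [-1.23, 4.37], [0.02, 3.11], [-2.88, 2.88]. Speed limits (rad/s): [2.39, 2.39, 3.01, 3.14, 3.14, 3.14].

### API

Orientations are given as a unit quaternion [w, x, y, z].
In Python, from rig import * gives the robot as it stands.
- The arm moves only by the tool step_arm, never from a script. Its argument "plan" is a list of rows, each an object with "offset": the shift along the tool's x, y, z in cm, a list of three; "rot": the turn, a rotation vector about the tool's x, y, z in degrees, a list of three; "gripper": the finger opening in cm, from 0 to 8.54. In form: [{"offset": [x, y, z], "rot": [wx, wy, wz], "gripper": gripper}, ...]. A call has 1 to 12 rows; each row is the pose to reach, as a shift and turn from the pose commanded when the call began, along the tool's axes at that moment; what a row does not reach only later rows make up. A row lasts 1/10 s, in which the tool goes at most 50 mm and 8.59 degrees, less where a joint would pass 70% of its speed; a pose out of reach is approached as far as the arm can. A call with a gripper value outside its range is refused whole. The fingers move at their own pace and stop on an object; "squeeze" is the grip in N (left out, the last holds). Time passes only in rows, so rows that repeat a pose let the fingers close. It gives the time, the measured TCP pose, the force, the opening and the grip force at its end, in the units of the state.
- sense(): the state, without advancing time (a new reading comes with each control period).
- capture(name): name is "scene" or "side" or "wrist"; returns a dict with "color" (384x512x3 uint8, red, green, blue), "depth" (384x512 float32, mm along the optical axis (not along the pixel's ray), 0 where there is no reading), "vertical_fov" (degrees; the focal length in pixels is half the picture's height over the tangent of half this angle, whatever the lens; pixels are square), "cx", "cy" (the principal point, pixels), "rvec" (rotation vector, rad) and "tvec" (3), from world to camera coordinates, as OpenCV has them; the wrist camera has in their place "mount" (4x4, takes a point from camera to tool coordinates, whose origin is the TCP and whose axes are the flange's). Camera axes: x right, y down, z forward; pixel columns grow to the right and rows downward; lengths in mm; the calibration is good to about 2 mm. A picture is of the moment at which its call begins: read the wrist's pose just before it.
- finish_job(): hands the job in; it is judged then, once.
The state is a dict: "time_s": time; "joints": joint angles; "dq": joint speeds; "tau": joint torques, N m; "eef_pos": TCP position; "ee_rot": TCP orientation; "force": force on the tool from outside, world axes, zero at the start; "wrist_torque": the same for the moment, N m; "grip_width": opening from 0.0 (shut) to 1.0 (fully open); "grip_force": force on a finger pad.
Only numpy, scipy, OpenCV 4.12 (cv2) and the standard library are available. Lean on these libraries where they do the work, as an engineer would, in place of code of your own. Each camera call takes 0.05 s, during which the arm holds its last target. There are 200 camera calls.

### The job

The water-test case must stand open beside the sink while the samples are taken. Lift its lid by the handle and lean it right back, flip the yellow stay inside the case up until it stands against its stop, then lower the lid gently onto the stay so that it rests propped half open. Leave the mug and the sample bottle as they stand.

Things in the scene. Friction and masses are not known exactly. Their poses are not given: they have to be found in the camera images.
- kit: dark grey water-test case, 203 x 276 x 85 mm shut (x, y, z), fixed to the worktop. Origin: centre of its underside; x points from its front (handle, robot side) to its back, y to its left, z up. Base walls reach 58 mm; inside, foam 30 mm high fills the left half (a small pale comparator lies on it), a divider at y = 0 reaches 50 mm, and the right half, with the stay, is an empty bay
- kit_lid (a joint): lid hinge at the case's back, along its y axis: 0 shut, grows as the front edge rises, stop at 1.58, leaning slightly back, where the lid stays by its own weight (it balances near 1.38). Below that the lid (0.4 kg, hinge nearly free) falls shut if let go. On the raised stay it rests at about 0.97
- lid_hinge (a point): point on the lid's hinge axis, middle of the case's back, 98 mm behind the case's origin and 58 mm up
- handle_mid (a point): middle of the lid's handle, a round grey bar 12 mm thick, straight for 72 mm along the case's y axis, with a 32 mm gap behind it to the lid's front. When shut, 232 mm in front of the hinge axis and 11 mm above it; fixed to the lid. It can be pinched from straight above at every lid angle, the bar turning between the pads
- stay (a joint): hinge of the stay, along the case's x axis: 0 lying (free end toward the case's middle, sloping up 0.22 rad), grows as the free end swings up and over toward the case's right; upright at 1.35, stop at 1.44, where it leans outward and stays by its own weight; short of upright it falls back. Nearly free
- stay_pivot (a point): pivot of the stay, in the case: 52 mm behind the case's origin, 106 mm to its right, 46 mm up. The stay is a yellow rod, 10 mm thick, 60 g, 104 mm from here to the centre of the 16 mm black ball on its free end, which carries the lid
- stay_pin (a point): point on the stay's red finger pin, 60 mm from the stay's axis and 26 mm in front of the rod. The pin, 10 mm thick, sticks out 42 mm from the rod toward the case's front, parallel to the axis. Lying, it is 59 mm above the worktop, over an empty bay: closed fingers tilted under it can sweep it up, or it can be pinched from above
- mug: patterned mug, 78 x 111 x 90 mm, upright, loose, on the ledge in front of the sink; origin at the underside
- bottle: white sample bottle with red cap, 60 mm across, 114 mm tall, upright, loose, on the ledge in front of the sink; origin at the centre of its underside
Not all that is in view belongs to the job. What is shaped like the bottle but green is not meant.

How it is judged:
By the outcome, as a careful person would: the job done as asked, in the order asked, and still so for the second after the job is handed in, with the robot touching nothing.
It also fails if it takes over 64 s, if anything falls off the work surface, if the arm or the gripper's body presses on something with over 40 N, if the wrist force passes 120 N, or if a joint passes its speed limit or range.

## Working session

There is one attempt and no reset: what is moved stays moved. The work goes in short steps, Python scripts to look and compute and a tool call to move; the robot and the scene stay as the last step left them, time stands still between calls to the robot, and variables do not carry over. Pictures are saved under pics/ and viewed, at most 10 in all, crops included, and the job is handed in when it is done.

Besides the shell and the picture viewer there is one more tool, called after ">>>" as a command line: name --argument value ..., lists and objects as JSON in quotes. step_arm: Moves the arm, as the interface text tells. Its arguments: {"type":"object","properties":{"plan":{"type":"array"},"squeeze":{"type":"number"}},"required":["plan"]}

```bash
mkdir -p pics; ls; cat > h.py <<'E'
from rig import *
import numpy as np, cv2, pickle
from scipy.spatial.transform import Rotation as R
def q2R(q): return R.from_quat([q[1],q[2],q[3],q[0]])
def pts(c, s=None):
    d=c["depth"]; h,w=d.shape; f=h/2/np.tan(np.radians(c["vertical_fov"])/2)
    v,u=np.mgrid[:h,:w]; P=np.dstack([(u-c["cx"])*d/f,(v-c["cy"])*d/f,d])
    if "rvec" in c:
        M=cv2.Rodrigues(np.array(c["rvec"],float))[0]; return (P-np.array(c["tvec"]).ravel())@M
    T=np.array(c["mount"]); P=P@T[:3,:3].T+T[:3,3]
    return P@q2R(s["ee_rot"]).as_matrix().T+np.array(s["eef_pos"])
def snap(n,fn):
    s=sense(); c=capture(n); cv2.imwrite(f"pics/{fn}.png",c["color"][...,::-1]); pickle.dump((s,c),open(f"pics/{fn}.pkl","wb")); return s,c,pts(c,s)
def load(fn):
    s,c=pickle.load(open(f"pics/{fn}.pkl","rb")); return s,c,pts(c,s)
E
python3 - <<'E'
from h import *
a=snap("scene","sc0");b=snap("side","si0")
s=a[0];print(s)
im=np.hstack([cv2.imread("pics/sc0.png"),cv2.imread("pics/si0.png")])
cv2.imwrite("pics/both0.png",cv2.resize(im,(800,300)))
for x in(a,b): print(x[1]["vertical_fov"],-cv2.Rodrigues(np.array(x[1]["rvec"],float))[0].T@np.array(x[1]["tvec"]).ravel())
E
```

```text
pics
{'time_s': 0.0, 'joints': array([ 9.30573291e-01,  3.13465708e-01,  1.49847043e+00,  2.73956611e-06,
        1.33098692e+00, -2.23380740e-01]), 'dq': array([-1.54237749e-03,  3.08704742e-04, -6.09638809e-04, -8.01896100e-04,
       -1.45074382e-04, -9.78966519e-05]), 'tau': array([-2.80996292e-04, -4.12260675e+01, -2.59748304e+01, -1.59319407e-04,
        4.12747133e-03, -2.44552018e-05]), 'eef_pos': array([212.45576418, 479.90353814, 303.3144211 ]), 'ee_rot': array([-2.79600968e-04,  2.06915748e-01,  9.78358539e-01, -6.03589208e-04]), 'force': array([-0.27876587,  0.27400564,  0.10023197]), 'wrist_torque': array([-0.02366333, -0.05663291, -0.02053964]), 'grip_force': 0.0, 'grip_width': 1.002107274103228}
44.6090275495803 [ 107.40634494 -289.17086515 1019.36829978]
43.84077869247989 [ 236.59963186 1147.52118131  751.13426874]
```

View pics/sc0.png

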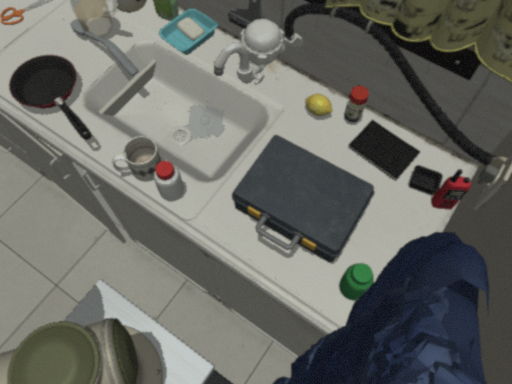

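View pics/si0.png

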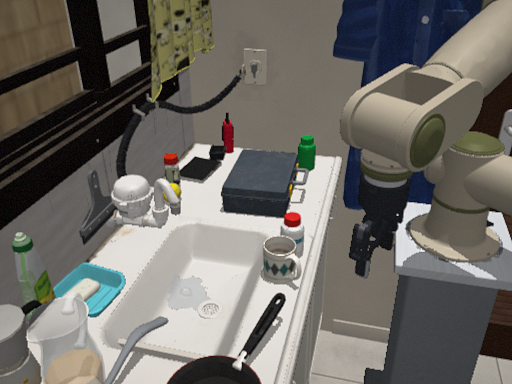

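The only case is at about (303,197) in the scene picture, with its handle bar at (277,240). The white bottle is at (167,178), the mug at (140,155) and the green decoy bottle at (357,281). Other grey or yellow things that could mislead are the orange latches at (254,212) and (309,243), the black mat at (384,150) and the lemon at (319,104). The case is unambiguous, so I'm measuring it next.

```bash
cat > m.py <<'E'
from h import *
for fn,box in(("sc0",(225,385,125,270)),("si0",(215,310,140,220))):
    s,c,P=load(fn)
    m=np.zeros(P.shape[:2],bool); m[box[2]:box[3],box[0]:box[1]]=1
    m&=(c["depth"]>0)&(P[...,2]>78)&(P[...,2]<95)
    n,l,st,_=cv2.connectedComponentsWithStats(m.astype(np.uint8)); k=1+st[1:,4].argmax(); q=P[l==k]
    r=cv2.minAreaRect(q[:,:2].astype(np.float32)); print(fn,len(q),"z",np.percentile(q[:,2],[5,50,95]),r,cv2.boxPoints(r).round(0).tolist())
s,c,P=load("sc0")
im=c["color"]; 
for uv in [(277,240),(278,243),(262,230),(296,245),(167,170),(140,150)]: print(uv,P[uv[1],uv[0]].round(0))
cv2.imwrite("pics/crop.png",cv2.resize(im[190:270,220:350,::-1],(780,480),interpolation=cv2.INTER_CUBIC))
E
python3 m.py
```

```text
sc0 8872 z [82.63136461 85.76552166 88.60236288] ((551.0615234375, -110.25657653808594), (193.5380401611328, 265.2978210449219), 2.722057342529297) [[448.0, 18.0], [461.0, -247.0], [654.0, -238.0], [641.0, 27.0]]
si0 2513 z [80.51743137 83.41107004 85.89250666] ((552.9948120117188, -108.04841613769531), (185.42823791503906, 272.8874816894531), 2.747035503387451) [[454.0, 24.0], [467.0, -249.0], [652.0, -240.0], [639.0, 33.0]]
(277, 240) [ 422. -127.   77.]
(278, 243) [ 418. -132.   76.]
(262, 230) [422. -88.  76.]
(296, 245) [ 463. -156.   -0.]
(167, 170) [408. 159. 109.]
(140, 150) [438. 287.  32.]
```

View pics/crop.png

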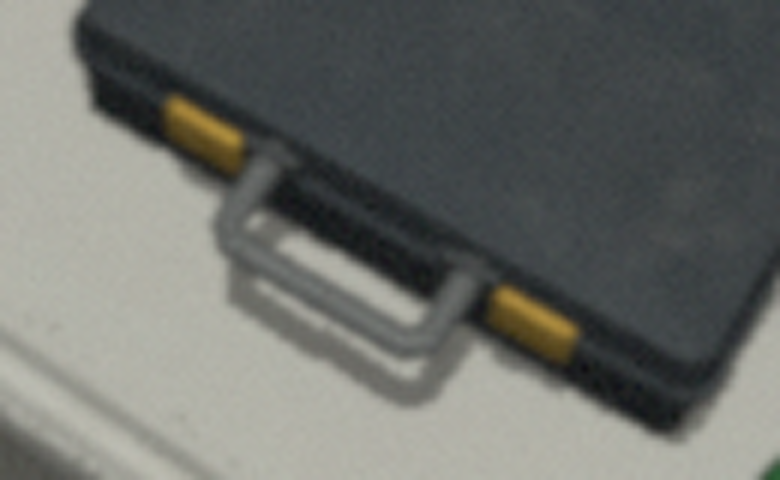

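```bash
cat >> h.py <<'E'
O=np.array([552.,-109,0]); YAW=0.0475
def frame(): return R.from_euler("z",YAW).as_matrix()
def W(p): return O+frame()@np.array(p,float)
# tool down, tool y along case +x  (tool x = case +y, z = down)
def Rt(tilt=0.,base="handle"):
    ex,ey,ez=np.eye(3)
    A=np.c_[ey,ex,-ez] if base=="handle" else np.c_[-ex,ey,-ez]
    return R.from_matrix(frame())*R.from_euler("y",-tilt)*R.from_matrix(A)
def handle(th): a=th+np.arctan2(11,232); r=np.hypot(11,232); return W([98-r*np.cos(a),0,58+r*np.sin(a)])
def rows(targets,s=None,start=None):
    """targets: (world grasp point, Rotation, depth grasp pt ahead of TCP)"""
    if start is None: s=s or sense(); p0=np.array(s["eef_pos"]); R0=q2R(s["ee_rot"])
    else: p0,R0=start
    for g,Rg,d in targets:
        p=np.array(g)-d*Rg.as_matrix()[:,2]
        print((R0.inv().apply(p-p0)/10).round(2).tolist(),np.degrees((R0.inv()*Rg).as_rotvec()).round(1).tolist(),"TCP",p.round(0))
E
python3 - <<'E'
from h import *
s,c,P=load("sc0")
q=P[200:262,240:310].reshape(-1,3); l=(q-O)@frame()
m=(l[:,2]>62)&(l[:,2]<82)&(l[:,0]<-122); m&=abs(l[:,1])<60
print(m.sum(),np.percentile(l[m],[2,10,50,90,98],axis=0).round(1)); 
m2=m&(l[:,0]<-128)&(abs(l[:,1])<30); print(np.polyfit(l[m2][:,1],l[m2][:,0],1))
print(handle(0),handle(1.58))
h=handle(0)
rows([(h+[0,0,90],Rt(),54),(h,Rt(),54)])
E
```

```text
241 [[-136.6  -45.8   69.3]
 [-135.8  -39.4   71.3]
 [-131.4   -3.1   75.1]
 [-125.6   33.7   77.6]
 [-123.4   41.4   78.7]]
[ 4.71384198e-04 -1.32801772e+02]
[ 418.15114033 -115.36260676   69.        ] [ 663.00940582 -103.72308395  289.88893501]
[-42.91, -46.1, 9.08] [-0.1, 0.0, 63.4] TCP [ 418. -115.  213.]
[-42.91, -46.09, 18.08] [-0.1, 0.0, 63.4] TCP [ 418. -115.  123.]
```

>>> step_arm --plan '[{"offset": [-42.9, -46.1, 2], "rot": [0, 0, 63.4], "gripper": 3.4}, {"offset": [-42.9, -46.1, 2], "rot": [0, 0, 63.4], "gripper": 3.4}, {"offset": [-42.9, -46.1, 2], "rot": [0, 0, 63.4], "gripper": 3.4}, {"offset": [-42.9, -46.1, 2], "rot": [0, 0, 63.4], "gripper": 3.4}, {"offset": [-42.9, -46.1, 2], "rot": [0, 0, 63.4], "gripper": 3.4}, {"offset": [-42.9, -46.1, 2], "rot": [0, 0, 63.4], "gripper": 3.4}, {"offset": [-42.9, -46.1, 2], "rot": [0, 0, 63.4], "gripper": 3.4}, {"offset": [-42.9, -46.1, 2], "rot": [0, 0, 63.4], "gripper": 3.4}, {"offset": [-42.9, -46.1, 2], "rot": [0, 0, 63.4], "gripper": 3.4}, {"offset": [-42.9, -46.1, 2], "rot": [0, 0, 63.4], "gripper": 3.4}, {"offset": [-42.9, -46.1, 2], "rot": [0, 0, 63.4], "gripper": 3.4}, {"offset": [-42.9, -46.1, 2], "rot": [0, 0, 63.4], "gripper": 3.4}]' --squeeze 30

```text
time_s: 1.3
eef_pos: [408.5, -89.0, 284.7]
ee_rot: [-0.0, 0.69, 0.723, 0.0]
force: [-0.1, -0.5, 0.4]
grip_width: 0.397
grip_force: 0.0
```

```bash
python3 - <<'E'
from h import *
h=handle(0)
rows([(h+[0,0,90],Rt(),54)])
E
```

```text
[-2.68, 0.84, 7.17] [0.0, -0.0, -0.0] TCP [ 418. -115.  213.]
```

>>> step_arm --plan '[{"offset": [-2.7, 0.8, 3], "rot": [0, 0, 0], "gripper": 3.4}, {"offset": [-2.7, 0.8, 7.2], "rot": [0, 0, 0], "gripper": 3.4}, {"offset": [-2.7, 0.8, 7.2], "rot": [0, 0, 0], "gripper": 3.4}, {"offset": [-2.7, 0.8, 7.2], "rot": [0, 0, 0], "gripper": 3.4}]'

```text
time_s: 1.7
eef_pos: [417.7, -113.1, 213.5]
ee_rot: [-0.0, 0.69, 0.724, -0.0]
force: [-0.7, -0.3, 0.7]
grip_width: 0.4
grip_force: 0.0
```

```bash
python3 - <<'E'
from h import *
s,c,P=snap("wrist","w1"); print(s["eef_pos"],s["ee_rot"])
q=P[c["depth"]>0]; l=(q-O)@frame()
m=(l[:,2]>62)&(l[:,2]<82)&(l[:,0]<-122)&(abs(l[:,1])<60)
print(m.sum(),np.percentile(l[m],[2,10,50,90,98],axis=0).round(1))
m2=m&(l[:,0]<-128)&(abs(l[:,1])<28)
if m2.sum()>20: print(np.polyfit(l[m2][:,1],l[m2][:,0],1),np.percentile(l[m2],[2,50,98],axis=0).round(1))
h=handle(0)
rows([(h,Rt(),54)],s)
E
```

```text
[ 417.69265661 -113.1245486   213.53136916] [-4.26704801e-04  6.90016853e-01  7.23793172e-01 -6.60539074e-05]
1753 [[-135.3  -42.6   70. ]
 [-134.5  -34.7   71.5]
 [-129.2    4.3   74. ]
 [-124.5   37.6   75.3]
 [-123.1   44.    75.7]]
[-2.96007866e-03 -1.31892668e+02] [[-135.3  -26.5   70.4]
 [-131.6    1.1   74.2]
 [-128.4   26.9   75.8]]
[-0.23, 0.04, 9.05] [-0.0, -0.0, 0.0] TCP [ 418. -115.  123.]
```

View pics/w1.png

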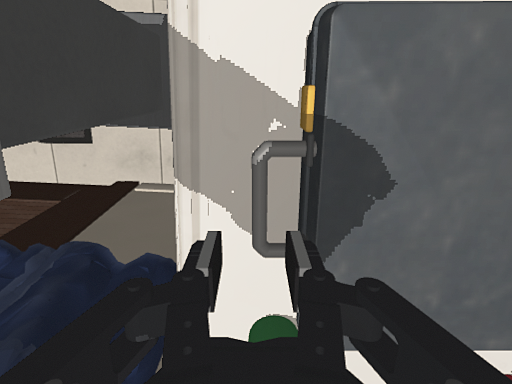

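The wrist view shows the bar at column 260, rows 150–245, lying between the open fingers, with the case's lid to its right. The fingers will straddle it, so I'm descending.

>>> step_arm --plan '[{"offset": [-0.2, 0.15, 3], "rot": [0, 0, 0], "gripper": 3.4}, {"offset": [-0.2, 0.15, 6], "rot": [0, 0, 0], "gripper": 3.4}, {"offset": [-0.2, 0.15, 8], "rot": [0, 0, 0], "gripper": 3.4}, {"offset": [-0.2, 0.15, 9], "rot": [0, 0, 0], "gripper": 3.4}, {"offset": [-0.2, 0.15, 9], "rot": [0, 0, 0], "gripper": 3.4}, {"offset": [-0.2, 0.15, 9], "rot": [0, 0, 0], "gripper": 0.5}, {"offset": [-0.2, 0.15, 9], "rot": [0, 0, 0], "gripper": 0.5}, {"offset": [-0.2, 0.15, 9], "rot": [0, 0, 0], "gripper": 0.5}, {"offset": [-0.2, 0.15, 9], "rot": [0, 0, 0], "gripper": 0.5}, {"offset": [-0.2, 0.15, 9], "rot": [0, 0, 0], "gripper": 0.5}]' --squeeze 30

```text
time_s: 2.75
eef_pos: [421.6, -115.6, 124.7]
ee_rot: [0.004, 0.69, 0.723, 0.002]
force: [12.3, 5.9, -2.3]
grip_width: 0.128
grip_force: 30.1
```

```bash
python3 - <<'E'
from h import *
s=sense();print(s["eef_pos"],s["force"],s["grip_width"],s["grip_force"],s["wrist_torque"])
h0=handle(0)
# offsets relative to current: tool y = case +x, z down
for th in np.arange(0,1.6,.08):
    d=frame().T@(handle(th)-h0); print(round(th,2),(d/10).round(2))
E
```

```text
[ 421.5797976  -115.55879005  124.71928159] [12.30978348  5.92731973 -2.32523113] 0.1275243188881155 30.07518321275711 [ 0.87200004 -1.87096965  0.07902196]
0.0 [0. 0. 0.]
0.08 [ 0.16 -0.    1.85]
0.16 [ 0.47 -0.    3.68]
0.24 [ 0.93 -0.    5.48]
0.32 [ 1.52 -0.    7.24]
0.4 [2.26 0.   8.95]
0.48 [ 3.13 -0.   10.59]
0.56 [ 4.13 -0.   12.16]
0.64 [ 5.25 -0.   13.64]
0.72 [ 6.48 -0.   15.02]
0.8 [ 7.83 -0.   16.31]
0.88 [ 9.27 -0.   17.48]
0.96 [10.8  -0.   18.54]
1.04 [12.4  -0.   19.46]
1.12 [14.08 -0.   20.26]
1.2 [15.82 -0.   20.92]
1.28 [17.6   0.   21.44]
1.36 [19.42 -0.   21.82]
1.44 [21.26 -0.   22.05]
1.52 [23.12 -0.   22.13]
```

>>> step_arm --plan '[{"offset": [0, 0.25, 0], "rot": [0, 0, 0], "gripper": 0.5}, {"offset": [0, 0.3, -0.9], "rot": [0, 0, 0], "gripper": 0.5}, {"offset": [0, 0.5, -2.3], "rot": [0, 0, 0], "gripper": 0.5}, {"offset": [0, 0.7, -3.7], "rot": [0, 0, 0], "gripper": 0.5}, {"offset": [0, 1.2, -5.5], "rot": [0, 0, 0], "gripper": 0.5}, {"offset": [0, 1.8, -7.2], "rot": [0, 0, 0], "gripper": 0.5}, {"offset": [0, 2.5, -8.95], "rot": [0, 0, 0], "gripper": 0.5}, {"offset": [0, 3.4, -10.6], "rot": [0, 0, 0], "gripper": 0.5}, {"offset": [0, 4.4, -12.2], "rot": [0, 0, 0], "gripper": 0.5}, {"offset": [0, 5.5, -13.6], "rot": [0, 0, 0], "gripper": 0.5}, {"offset": [0, 6.7, -15], "rot": [0, 0, 0], "gripper": 0.5}, {"offset": [0, 6.7, -15], "rot": [0, 0, 0], "gripper": 0.5}]' --squeeze 40

```text
time_s: 3.95
eef_pos: [485.3, -112.3, 276.3]
ee_rot: [-0.0, 0.69, 0.724, -0.002]
force: [-20.7, -2.6, 15.7]
grip_width: 0.121
grip_force: 40.1
```

```bash
sed -i 's/^O=.*/O=np.array([555.,-108,0]); YAW=0.0475/' h.py; python3 - <<'E'
from h import *
s=sense();p=s["eef_pos"];print(p,s["force"],s["grip_width"],s["grip_force"],s["wrist_torque"])
l=frame().T@(p-O-np.array([0,0,54]));print(l, "r",np.hypot(l[0]-98,l[2]-58), "th",np.arctan2(l[2]-58,98-l[0])-.0474)
E
```

```text
[ 485.32207893 -112.28067789  276.32701265] [-20.70698723  -2.6233351   15.7313562 ] 0.12129003906827034 40.11442244052887 [-0.47006981  3.29114223  0.04605742]
[-69.80258619  -0.96739285 222.32701265] r 234.8639500178725 th 0.7275340352276798
```

>>> step_arm --plan '[{"offset": [0, -0.1, -0.3], "rot": [0, 0, 0], "gripper": 0.5}, {"offset": [0, 1.2, -1.6], "rot": [0, 0, 0], "gripper": 0.5}, {"offset": [0, 2.7, -2.7], "rot": [0, 0, 0], "gripper": 0.5}, {"offset": [0, 4.2, -3.8], "rot": [0, 0, 0], "gripper": 0.5}, {"offset": [0, 5.8, -4.7], "rot": [0, 0, 0], "gripper": 0.5}, {"offset": [0, 7.5, -5.5], "rot": [0, 0, 0], "gripper": 0.5}, {"offset": [0, 9.3, -6.2], "rot": [0, 0, 0], "gripper": 0.5}, {"offset": [0, 11.1, -6.7], "rot": [0, 0, 0], "gripper": 0.5}, {"offset": [0, 12.9, -7.05], "rot": [0, 0, 0], "gripper": 0.5}, {"offset": [0, 14.8, -7.3], "rot": [0, 0, 0], "gripper": 0.5}, {"offset": [0, 14.8, -7.3], "rot": [0, 0, 0], "gripper": 0.5}]'

```text
time_s: 5.05
eef_pos: [635.0, -104.9, 348.0]
ee_rot: [0.001, 0.69, 0.724, 0.001]
force: [-1.6, -1.0, 6.8]
grip_width: 0.122
grip_force: 42.4
```

```bash
sed -i 's/^O=.*/O=np.array([554.,-108,0]); YAW=0.0475/' h.py; cat > st.py <<'E'
from h import *
s=sense();p=s["eef_pos"];print(p,s["force"],s["grip_width"],s["grip_force"],s["wrist_torque"],s["joints"].round(2))
l=frame().T@(p-O-np.array([0,0,56.5]));print(l, "r",np.hypot(l[0]-98,l[2]-58), "th",np.arctan2(l[2]-58,98-l[0])-.0474)
E
python3 st.py
```

```text
[ 634.98253047 -104.90294773  347.95414243] [-1.5638944  -0.97733454  6.78360145] 0.1224346388216371 42.36098349094391 [-0.09679407  0.46655717  0.04461156] [-0.35  0.57  1.01  0.    1.56 -0.39]
[ 81.0382439   -0.75166479 291.45414243] r 234.06951485764776 th 1.450868146418331
```

>>> step_arm --plan '[{"offset": [0, 1.2, -0.15], "rot": [0, 0, 0], "gripper": 0.5}, {"offset": [0, 2.2, -0.15], "rot": [0, 0, 0], "gripper": 0.5}, {"offset": [0, 2.9, -0.1], "rot": [0, 0, 0], "gripper": 0.5}, {"offset": [0, 3.2, -0.1], "rot": [0, 0, 0], "gripper": 0.5}, {"offset": [0, 3.2, -0.1], "rot": [0, 0, 0], "gripper": 0.5}]'

```text
time_s: 5.55
eef_pos: [666.1, -103.4, 348.1]
ee_rot: [0.001, 0.69, 0.724, 0.0]
force: [-0.9, 0.6, 4.9]
grip_width: 0.121
grip_force: 42.6
```

```bash
python3 st.py
```

```text
[ 666.09211565 -103.39457799  348.07001286] [-0.896977    0.63359466  4.94174873] 0.12138196956791002 42.56045401096344 [-0.03373976  0.04754044  0.00177596] [-0.33  0.65  0.88  0.    1.62 -0.38]
[112.1843608   -0.72214604 291.57001286] r 234.0003141002464 th 1.5840503552261294
```

>>> step_arm --plan '[{"offset": [0, 0.3, 0], "rot": [0, 0, 0], "gripper": 0.5}, {"offset": [0, 0.5, 0], "rot": [0, 0, 0], "gripper": 0.5}, {"offset": [0, 0.5, 0], "rot": [0, 0, 0], "gripper": 0.5}]'

```text
time_s: 5.85
eef_pos: [668.2, -103.4, 347.9]
ee_rot: [-0.004, 0.69, 0.723, -0.003]
force: [-25.9, -0.1, 10.9]
grip_width: 0.123
grip_force: 43.3
```

```bash
python3 st.py
```

```text
[ 668.24004771 -103.43157864  347.94010509] [-25.88074731  -0.08371567  10.93953186] 0.12252081107173102 43.33259582519531 [0.07627054 4.26493162 0.02894648] [-0.33  0.66  0.86 -0.    1.63 -0.37]
[114.3281133   -0.86109336 291.44010509] r 234.0104483698473 th 1.593228215185909
```

>>> step_arm --plan '[{"offset": [0, -0.4, 0], "rot": [0, 0, 0], "gripper": 0.5}, {"offset": [0, -0.4, 0], "rot": [0, 0, 0], "gripper": 3.5}, {"offset": [0, -0.4, 0], "rot": [0, 0, 0], "gripper": 3.5}, {"offset": [0, -0.4, 0], "rot": [0, 0, 0], "gripper": 3.5}, {"offset": [0, -0.4, -2], "rot": [0, 0, 0], "gripper": 3.5}, {"offset": [0, -0.4, -6], "rot": [0, 0, 0], "gripper": 3.5}, {"offset": [0, -0.4, -8], "rot": [0, 0, 0], "gripper": 3.5}, {"offset": [0, -4, -8], "rot": [0, 0, 0], "gripper": 3.5}, {"offset": [0, -9, -8], "rot": [0, 0, 0], "gripper": 3.5}, {"offset": [0, -14, -8], "rot": [0, 0, 0], "gripper": 3.5}, {"offset": [0, -18, -8], "rot": [0, 0, 0], "gripper": 3.5}, {"offset": [0, -18, -8], "rot": [0, 0, 0], "gripper": 3.5}]'

```text
time_s: 7.05
eef_pos: [487.9, -111.5, 427.6]
ee_rot: [0.0, 0.691, 0.723, -0.0]
force: [0.6, -0.1, 0.7]
grip_width: 0.405
grip_force: 0.0
```

```bash
sed -i 's/^O=.*/O=np.array([555.5,-108,0]); YAW=0.0475/' h.py; python3 - <<'E'
from h import *
s,c,P=snap("wrist","w2"); a=snap("scene","sc2")
cv2.imwrite("pics/v2.png",cv2.resize(np.hstack([cv2.imread("pics/w2.png"),cv2.imread("pics/sc2.png")[60:320,130:477][:, :]]) if 0 else np.hstack([cv2.resize(cv2.imread("pics/w2.png"),(400,300)),cv2.resize(cv2.imread("pics/sc2.png")[90:300,200:480],(400,300))]),(800,300)))
for nm,(s_,c_,P_) in dict(w=(s,c,P),s=a).items():
    rgb=c_["color"].astype(int); hsv=cv2.cvtColor(c_["color"],cv2.COLOR_RGB2HSV)
    l=(P_-O)@frame(); box=(abs(l[...,0])<95)&(abs(l[...,1])<130)&(l[...,2]>5)&(l[...,2]<130)&(c_["depth"]>0)
    red=box&((hsv[...,0]<6)|(hsv[...,0]>172))&(hsv[...,1]>140)&(hsv[...,2]>60)
    yel=box&(hsv[...,0]>18)&(hsv[...,0]<35)&(hsv[...,1]>120)&(hsv[...,2]>60)
    for n,m in(("red",red),("yel",yel)):
        if m.sum()>5: print(nm,n,m.sum(),np.percentile(l[m],[3,50,97],axis=0).round(1).tolist(),np.argwhere(m).mean(0).round(0))
print("exp pin",[26,-47.5,59])
pin=W([26,-47.5,59])
for t in (0,.35): rows([(pin+[0,0,60],Rt(t,"stay"),54),(pin,Rt(t,"stay"),54)],s)
E
```

```text
w red 164 [[8.2, -51.8, 59.4], [28.2, -48.3, 63.2], [47.9, -44.7, 65.0]] [177. 316.]
w yel 360 [[48.2, -106.3, 46.7], [52.0, -60.6, 60.8], [57.2, -14.3, 71.6]] [183. 331.]
s red 57 [[7.6, -53.6, 61.4], [25.2, -49.5, 65.0], [43.7, -45.6, 68.3]] [194. 327.]
s yel 192 [[46.4, -107.2, 9.2], [50.5, -61.6, 60.1], [87.5, -12.3, 73.6]] [188. 336.]
exp pin [26, -47.5, 59]
[-4.71, 9.38, 25.45] [-0.0, -0.0, -90.1] TCP [ 584. -154.  173.]
[-4.7, 9.38, 31.45] [-0.0, -0.0, -90.1] TCP [ 584. -154.  113.]
[-4.71, 7.53, 25.78] [-15.8, -15.7, -89.1] TCP [ 565. -155.  170.]
[-4.71, 7.53, 31.78] [-15.8, -15.7, -89.1] TCP [ 565. -155.  110.]
```

View pics/v2.png

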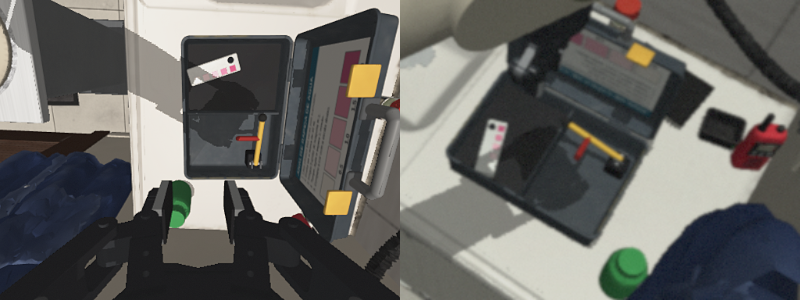

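The left view shows the lid leaning back. The yellow stay lies in the bay at about (261,140) and its red pin at about (247,139). My measured pin (27,-48,59) matches the expected (26,-47.5,59). Next I'm moving above the pin with the tool tilted toward the robot.

>>> step_arm --plan '[{"offset": [-4.7, 7.5, 15], "rot": [-15.8, -15.7, -89.1], "gripper": 3.4}, {"offset": [-4.7, 7.5, 15], "rot": [-15.8, -15.7, -89.1], "gripper": 3.4}, {"offset": [-4.7, 7.5, 15], "rot": [-15.8, -15.7, -89.1], "gripper": 3.4}, {"offset": [-4.7, 7.5, 15], "rot": [-15.8, -15.7, -89.1], "gripper": 3.4}, {"offset": [-4.7, 7.5, 15], "rot": [-15.8, -15.7, -89.1], "gripper": 3.4}, {"offset": [-4.7, 7.5, 15], "rot": [-15.8, -15.7, -89.1], "gripper": 3.4}, {"offset": [-4.7, 7.5, 15], "rot": [-15.8, -15.7, -89.1], "gripper": 3.4}, {"offset": [-4.7, 7.5, 15], "rot": [-15.8, -15.7, -89.1], "gripper": 3.4}, {"offset": [-4.7, 7.5, 20], "rot": [-15.8, -15.7, -89.1], "gripper": 3.4}, {"offset": [-4.7, 7.5, 23], "rot": [-15.8, -15.7, -89.1], "gripper": 3.4}, {"offset": [-4.7, 7.5, 25.8], "rot": [-15.8, -15.7, -89.1], "gripper": 3.4}, {"offset": [-4.7, 7.5, 25.8], "rot": [-15.8, -15.7, -89.1], "gripper": 3.4}]' --squeeze 20

```text
time_s: 8.35
eef_pos: [567.8, -154.8, 164.5]
ee_rot: [0.171, -0.024, 0.985, 0.007]
force: [-0.2, 0.5, 0.2]
grip_width: 0.4
grip_force: 0.0
```

```bash
python3 - <<'E'
from h import *
s=sense(); print(s["eef_pos"],s["joints"].round(2),s["force"].round(1))
Rg=Rt(.35,"stay")
def pin(a): c=.22+a; return W([26,-106+60*np.cos(c),46+60*np.sin(c)])
print("above");rows([(pin(0)+[0,0,60],Rg,54),(pin(0)+[0,0,0],Rg,57)],s)
print("arc from pinch")
st=(pin(0)-57*Rg.as_matrix()[:,2],Rg)
rows([(pin(a),Rg,57) for a in np.r_[np.arange(0,1.3,.12),1.35,1.4,1.44,1.47]],start=st)
E
```

```text
[ 567.84143774 -154.82295903  164.52733265] [-0.52  0.49  1.66  0.29  0.72 -2.34] [-0.2  0.5  0.2]
above
[0.07, -0.01, -0.59] [0.3, -0.3, 0.0] TCP [ 565. -155.  170.]
[2.09, -0.03, 4.76] [0.3, -0.3, 0.0] TCP [ 564. -155.  113.]
arc from pinch
[0.0, 0.0, 0.0] [0.0, 0.0, 0.0] TCP [ 564. -155.  113.]
[-0.24, -0.2, -0.65] [0.0, 0.0, 0.0] TCP [ 564. -157.  120.]
[-0.46, -0.48, -1.27] [0.0, 0.0, 0.0] TCP [ 564. -160.  126.]
[-0.68, -0.84, -1.86] [0.0, 0.0, 0.0] TCP [ 565. -163.  132.]
[-0.88, -1.27, -2.4] [0.0, 0.0, 0.0] TCP [ 565. -168.  138.]
[-1.06, -1.76, -2.89] [0.0, 0.0, 0.0] TCP [ 565. -173.  143.]
[-1.21, -2.32, -3.32] [0.0, 0.0, 0.0] TCP [ 565. -178.  148.]
[-1.35, -2.92, -3.69] [0.0, 0.0, 0.0] TCP [ 566. -184.  152.]
[-1.45, -3.57, -3.98] [0.0, 0.0, 0.0] TCP [ 566. -191.  155.]
[-1.53, -4.25, -4.2] [0.0, 0.0, 0.0] TCP [ 566. -198.  157.]
[-1.59, -4.95, -4.34] [0.0, 0.0, 0.0] TCP [ 567. -205.  159.]
[-1.61, -5.85, -4.41] [0.0, 0.0, 0.0] TCP [ 567. -214.  160.]
[-1.61, -6.15, -4.4] [0.0, 0.0, 0.0] TCP [ 567. -217.  159.]
[-1.6, -6.39, -4.38] [0.0, 0.0, 0.0] TCP [ 567. -219.  159.]
[-1.59, -6.57, -4.37] [0.0, 0.0, 0.0] TCP [ 567. -221.  159.]
```

>>> step_arm --plan '[{"offset": [0.7, 0, 1.5], "rot": [0, 0, 0], "gripper": 3.4}, {"offset": [1.3, 0, 3], "rot": [0, 0, 0], "gripper": 3.4}, {"offset": [1.8, 0, 4.2], "rot": [0, 0, 0], "gripper": 3.4}, {"offset": [2.1, 0, 4.8], "rot": [0, 0, 0], "gripper": 3.4}, {"offset": [2.1, 0, 4.8], "rot": [0, 0, 0], "gripper": 3.4}, {"offset": [2.1, 0, 4.8], "rot": [0, 0, 0], "gripper": 0.4}, {"offset": [2.1, 0, 4.8], "rot": [0, 0, 0], "gripper": 0.4}, {"offset": [2.1, 0, 4.8], "rot": [0, 0, 0], "gripper": 0.4}, {"offset": [2.1, 0, 4.8], "rot": [0, 0, 0], "gripper": 0.4}, {"offset": [2.1, 0, 4.8], "rot": [0, 0, 0], "gripper": 0.4}]' --squeeze 20

```text
time_s: 9.35
eef_pos: [565.5, -156.3, 117.5]
ee_rot: [0.175, -0.024, 0.984, 0.004]
force: [-0.6, -6.3, -0.1]
grip_width: 0.102
grip_force: 22.8
```

>>> step_arm --plan '[{"offset": [-0.24, -0.3, -0.65], "rot": [0, 0, 0], "gripper": 0.4}, {"offset": [-0.46, -0.6, -1.27], "rot": [0, 0, 0], "gripper": 0.4}, {"offset": [-0.68, -0.95, -1.86], "rot": [0, 0, 0], "gripper": 0.4}, {"offset": [-0.88, -1.4, -2.4], "rot": [0, 0, 0], "gripper": 0.4}, {"offset": [-1.06, -1.9, -2.9], "rot": [0, 0, 0], "gripper": 0.4}, {"offset": [-1.2, -2.4, -3.3], "rot": [0, 0, 0], "gripper": 0.4}, {"offset": [-1.35, -3.05, -3.7], "rot": [0, 0, 0], "gripper": 0.4}, {"offset": [-1.45, -3.7, -4], "rot": [0, 0, 0], "gripper": 0.4}, {"offset": [-1.53, -4.4, -4.2], "rot": [0, 0, 0], "gripper": 0.4}, {"offset": [-1.6, -5.1, -4.35], "rot": [0, 0, 0], "gripper": 0.4}, {"offset": [-1.6, -5.9, -4.4], "rot": [0, 0, 0], "gripper": 0.4}, {"offset": [-1.6, -5.9, -4.4], "rot": [0, 0, 0], "gripper": 0.4}]'

```text
time_s: 10.55
eef_pos: [568.4, -215.1, 164.6]
ee_rot: [0.175, -0.024, 0.984, 0.004]
force: [-1.7, 1.6, 7.1]
grip_width: 0.104
grip_force: 23.5
```

```bash
cat > yel.py <<'E'
from h import *
def yel(fn):
  for n in("wrist","scene"):
    s_,c_,P_=snap(n,fn+n); hsv=cv2.cvtColor(c_["color"],cv2.COLOR_RGB2HSV)
    l=(P_-O)@frame(); box=(abs(l[...,0])<75)&(abs(l[...,1])<135)&(l[...,2]>30)&(l[...,2]<170)&(c_["depth"]>0)
    red=box&((hsv[...,0]<6)|(hsv[...,0]>172))&(hsv[...,1]>140)&(hsv[...,2]>60)
    yl=box&(hsv[...,0]>18)&(hsv[...,0]<35)&(hsv[...,1]>120)&(hsv[...,2]>60)
    for k,m in(("red",red),("yel",yl)):
        if m.sum()>3: print(n,k,m.sum(),np.percentile(l[m],[3,50,97],axis=0).round(1).tolist())
import sys; yel(sys.argv[1])
E
python3 st.py; python3 yel.py a3
```

```text
[ 568.38634946 -215.09926598  164.60189073] [-1.72081982  1.62601078  7.11245386] 0.10363623412982399 23.520102202892303 [ 0.41984714 -0.038894    0.16573409] [-0.62  0.53  1.6   0.32  0.76 -2.44]
[   7.78651243 -107.59033878  108.10189073] r 103.19240667074303 th 0.4595569222521789
wrist red 1165 [[6.2, -112.3, 105.5], [20.8, -108.1, 110.0], [46.6, -103.7, 111.4]]
wrist yel 1246 [[47.1, -112.4, 52.7], [48.6, -108.1, 124.4], [51.2, -103.4, 139.2]]
```

>>> step_arm --plan '[{"offset": [0, -0.3, 0], "rot": [0, 0, 0], "gripper": 0.4}, {"offset": [0, -0.5, 0], "rot": [0, 0, 0], "gripper": 0.4}, {"offset": [0, -0.5, 0], "rot": [0, 0, 0], "gripper": 0.4}]'

```text
time_s: 10.95
eef_pos: [568.6, -219.6, 164.1]
ee_rot: [0.175, -0.024, 0.984, 0.004]
force: [0.8, 1.2, 6.3]
grip_width: 0.106
grip_force: 23.4
```

>>> step_arm --plan '[{"offset": [0, -0.1, 0], "rot": [0, 0, 0], "gripper": 2.5}, {"offset": [0, -0.1, 0], "rot": [0, 0, 0], "gripper": 2.5}, {"offset": [0, -0.1, 0], "rot": [0, 0, 0], "gripper": 2.5}, {"offset": [0, -0.1, 0], "rot": [0, 0, 0], "gripper": 2.5}, {"offset": [0, -0.1, -1.5], "rot": [0, 0, 0], "gripper": 2.5}, {"offset": [0, -0.1, -4], "rot": [0, 0, 0], "gripper": 2.5}, {"offset": [0, -0.1, -8], "rot": [0, 0, 0], "gripper": 2.5}, {"offset": [0, -0.1, -13], "rot": [0, 0, 0], "gripper": 2.5}, {"offset": [0, -0.1, -18], "rot": [0, 0, 0], "gripper": 2.5}, {"offset": [0, -0.1, -22], "rot": [0, 0, 0], "gripper": 2.5}, {"offset": [0, -0.1, -22], "rot": [0, 0, 0], "gripper": 2.5}]'

```text
time_s: 12.05
eef_pos: [492.0, -224.6, 376.7]
ee_rot: [0.178, -0.024, 0.984, 0.001]
force: [0.3, -0.6, -0.6]
grip_width: 0.292
grip_force: 0.0
```

```bash
python3 st.py; python3 yel.py a4; python3 - <<'E'
from h import *
g=handle(1.58); print(g)
rows([(g+[-60,0,110],Rt(),58),(g+[0,0,60],Rt(),58),(g,Rt(),58)])
cv2.imwrite("pics/v4.png",np.hstack([cv2.resize(cv2.imread("pics/a4wrist.png"),(400,300)),cv2.resize(cv2.imread("pics/a4scene.png"),(400,300))]))
E
```

```text
[ 492.04697787 -224.63590028  376.70928773] [ 0.26955151 -0.55946211 -0.58522428] 0.2922680035695116 0.0 [-0.02987177  0.11499689 -0.01785986] [-0.73  0.18  1.5   0.26  1.2  -2.41]
[ -68.9195748  -113.49145986  320.20928773] r 310.8309106652412 th 0.9565066477647833
wrist red 227 [[6.7, -118.2, 34.5], [26.3, -112.5, 110.2], [53.5, -108.7, 111.7]]
wrist yel 147 [[47.7, -118.3, 53.6], [48.9, -112.3, 123.7], [52.0, -103.9, 141.8]]
scene red 25 [[6.0, -117.0, 89.6], [11.3, -112.3, 110.8], [22.2, -106.3, 114.1]]
[ 666.50940582 -102.72308395  289.88893501]
[-14.26, 11.56, -4.04] [15.8, 15.8, 89.1] TCP [ 607. -103.  458.]
[-18.16, 11.27, 2.72] [15.8, 15.8, 89.1] TCP [ 667. -103.  408.]
[-16.1, 11.28, 8.35] [15.8, 15.8, 89.1] TCP [ 667. -103.  348.]
```

View pics/v4.png

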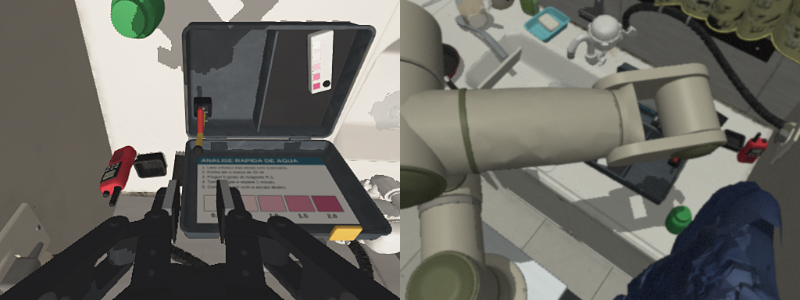

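The stay stands upright in the bay, with the pin at (200,120) in the left view and measured at y = -112, which is at its stop. The lid is still leaning back. Next is the handle again.

>>> step_arm --plan '[{"offset": [-14.3, 11.6, -4], "rot": [15.8, 15.8, 89.1], "gripper": 3.4}, {"offset": [-14.3, 11.6, -4], "rot": [15.8, 15.8, 89.1], "gripper": 3.4}, {"offset": [-14.3, 11.6, -4], "rot": [15.8, 15.8, 89.1], "gripper": 3.4}, {"offset": [-14.3, 11.6, -4], "rot": [15.8, 15.8, 89.1], "gripper": 3.4}, {"offset": [-14.3, 11.6, -4], "rot": [15.8, 15.8, 89.1], "gripper": 3.4}, {"offset": [-14.3, 11.6, -4], "rot": [15.8, 15.8, 89.1], "gripper": 3.4}, {"offset": [-14.3, 11.6, -4], "rot": [15.8, 15.8, 89.1], "gripper": 3.4}, {"offset": [-14.3, 11.6, -4], "rot": [15.8, 15.8, 89.1], "gripper": 3.4}, {"offset": [-14.3, 11.6, -4], "rot": [15.8, 15.8, 89.1], "gripper": 3.4}, {"offset": [-14.3, 11.6, -4], "rot": [15.8, 15.8, 89.1], "gripper": 3.4}, {"offset": [-14.3, 11.6, -4], "rot": [15.8, 15.8, 89.1], "gripper": 3.4}, {"offset": [-14.3, 11.6, -4], "rot": [15.8, 15.8, 89.1], "gripper": 3.4}]'

```text
time_s: 13.35
eef_pos: [608.0, -102.5, 454.6]
ee_rot: [-0.003, 0.692, 0.722, -0.001]
force: [-0.3, -0.6, 0.1]
grip_width: 0.4
grip_force: 0.0
```

```bash
python3 - <<'E'
from h import *
g=handle(1.58); s=sense(); print(s["eef_pos"],s["joints"].round(2))
rows([(g+[0,0,90],Rt(),58),(g+[0,0,0],Rt(),58)],s)
E
```

```text
[ 608.00852299 -102.49297223  454.58078721] [-0.36  0.5   0.85  0.    1.8  -0.4 ]
[-0.28, 5.85, 1.64] [-0.3, -0.2, -0.3] TCP [ 667. -103.  438.]
[-0.31, 5.9, 10.64] [-0.3, -0.2, -0.3] TCP [ 667. -103.  348.]
```

>>> step_arm --plan '[{"offset": [-0.2, 3, 1], "rot": [0, 0, 0], "gripper": 3.4}, {"offset": [-0.2, 5.9, 2], "rot": [0, 0, 0], "gripper": 3.4}, {"offset": [-0.2, 5.9, 2], "rot": [0, 0, 0], "gripper": 3.4}, {"offset": [-0.2, 5.9, 2], "rot": [0, 0, 0], "gripper": 3.4}]'

```text
time_s: 13.75
eef_pos: [667.0, -101.6, 434.4]
ee_rot: [-0.002, 0.69, 0.724, -0.001]
force: [-0.7, -0.2, 0.4]
grip_width: 0.399
grip_force: 0.0
```

```bash
python3 - <<'E'
from h import *
g=handle(1.58); s,c,P=snap("wrist","w5"); print(s["eef_pos"],s["joints"].round(2))
rows([(g+[0,0,0],Rt(),58)],s)
l=(P-O)@frame(); m=(c["depth"]>0)&(l[...,2]>270)&(l[...,2]<310)&(abs(l[...,1])<60); 
print(m.sum(), np.percentile(l[m],[2,10,50,90,98],axis=0).round(1))
E
```

```text
[ 666.99419602 -101.55476856  434.37294248] [-0.32  0.67  0.62  0.    1.85 -0.37]
[-0.13, -0.01, 8.65] [-0.3, -0.1, 0.0] TCP [ 667. -103.  348.]
4012 [[ 1.065e+02 -5.630e+01  2.705e+02]
 [ 1.087e+02 -4.020e+01  2.729e+02]
 [ 3.017e+02 -1.000e-01  2.842e+02]
 [ 3.266e+02  3.530e+01  2.955e+02]
 [ 3.279e+02  4.400e+01  2.963e+02]]
```

>>> step_arm --plan '[{"offset": [-0.1, 0, 3], "rot": [0, 0, 0], "gripper": 3.4}, {"offset": [-0.1, 0, 6], "rot": [0, 0, 0], "gripper": 3.4}, {"offset": [-0.1, 0, 8], "rot": [0, 0, 0], "gripper": 3.4}, {"offset": [-0.1, 0, 8.6], "rot": [0, 0, 0], "gripper": 3.4}, {"offset": [-0.1, 0, 8.6], "rot": [0, 0, 0], "gripper": 3.4}, {"offset": [-0.1, 0, 8.6], "rot": [0, 0, 0], "gripper": 0.5}, {"offset": [-0.1, 0, 8.6], "rot": [0, 0, 0], "gripper": 0.5}, {"offset": [-0.1, 0, 8.6], "rot": [0, 0, 0], "gripper": 0.5}, {"offset": [-0.1, 0, 8.6], "rot": [0, 0, 0], "gripper": 0.5}, {"offset": [-0.1, 0, 8.6], "rot": [0, 0, 0], "gripper": 0.5}]' --squeeze 30

```text
time_s: 14.8
eef_pos: [666.7, -102.6, 352.6]
ee_rot: [0.001, 0.69, 0.724, 0.001]
force: [0.5, 0.4, 5.7]
grip_width: 0.125
grip_force: 29.5
```

```bash
python3 st.py; python3 - <<'E'
from h import *
for th in [1.55,1.5,1.44,1.38,1.32,1.26,1.2,1.15,1.1,1.06,1.03,1.0,.98,.97,.96,.95]:
    d=frame().T@(handle(th)-handle(1.58)); print(th,(d/10).round(2))
E
```

```text
[ 666.68234764 -102.59499394  352.55225319] [0.47090001 0.44034735 5.73038688] 0.12491950016987406 29.509423971176147 [-0.03008465  0.01157182  0.00663004] [-0.33  0.65  0.86  0.    1.63 -0.37]
[1.11313585e+02 1.19733884e-01 2.96052253e+02] r 238.4242579785514 th 1.5792652788854138
1.55 [-0.7  -0.    0.03]
1.5 [-1.86 -0.    0.03]
1.44 [-3.25 -0.   -0.04]
1.38 [-4.63 -0.   -0.2 ]
1.32 [-6.01 -0.   -0.44]
1.26 [-7.36 -0.   -0.76]
1.2 [-8.69 -0.   -1.17]
1.15 [-9.79 -0.   -1.56]
1.1 [-10.86  -0.    -2.01]
1.06 [-11.7   -0.    -2.41]
1.03 [-12.31  -0.    -2.73]
1.0 [-12.92  -0.    -3.07]
0.98 [-13.32  -0.    -3.31]
0.97 [-13.52  -0.    -3.43]
0.96 [-13.72  -0.    -3.55]
0.95 [-13.91  -0.    -3.68]
```

>>> step_arm --plan '[{"offset": [0, -0.7, 0], "rot": [0, 0, 0], "gripper": 0.5}, {"offset": [0, -1.9, 0], "rot": [0, 0, 0], "gripper": 0.5}, {"offset": [0, -3.2, 0], "rot": [0, 0, 0], "gripper": 0.5}, {"offset": [0, -4.6, 0.2], "rot": [0, 0, 0], "gripper": 0.5}, {"offset": [0, -6, 0.4], "rot": [0, 0, 0], "gripper": 0.5}, {"offset": [0, -7.4, 0.8], "rot": [0, 0, 0], "gripper": 0.5}, {"offset": [0, -8.7, 1.2], "rot": [0, 0, 0], "gripper": 0.5}, {"offset": [0, -9.8, 1.6], "rot": [0, 0, 0], "gripper": 0.5}, {"offset": [0, -10.9, 2], "rot": [0, 0, 0], "gripper": 0.5}, {"offset": [0, -11.7, 2.4], "rot": [0, 0, 0], "gripper": 0.5}, {"offset": [0, -11.7, 2.4], "rot": [0, 0, 0], "gripper": 0.5}, {"offset": [0, -11.7, 2.4], "rot": [0, 0, 0], "gripper": 0.5}]'

```text
time_s: 16.0
eef_pos: [549.8, -108.3, 327.5]
ee_rot: [-0.0, 0.69, 0.724, 0.0]
force: [-1.9, -0.7, 3.2]
grip_width: 0.123
grip_force: 30.5
```

```bash
sed -i 's/56.5/61.5/' st.py; python3 st.py
```

```text
[ 549.84607149 -108.28902157  327.54595868] [-1.89301183 -0.74050345  3.19379946] 0.1234649926278344 30.52882432937622 [-0.18393478  0.08101675  0.056507  ] [-0.4   0.38  1.35  0.    1.42 -0.45]
[-5.66127473e+00 -2.02349584e-02  2.66045959e+02] r 232.44091894600774 th 1.061140549070125
```

>>> step_arm --plan '[{"offset": [0, -0.3, 0.15], "rot": [0, 0, 0], "gripper": 0.5}, {"offset": [0, -0.6, 0.3], "rot": [0, 0, 0], "gripper": 0.5}, {"offset": [0, -0.9, 0.5], "rot": [0, 0, 0], "gripper": 0.5}, {"offset": [0, -1.2, 0.65], "rot": [0, 0, 0], "gripper": 0.5}, {"offset": [0, -1.4, 0.78], "rot": [0, 0, 0], "gripper": 0.5}, {"offset": [0, -1.6, 0.9], "rot": [0, 0, 0], "gripper": 0.5}, {"offset": [0, -1.6, 0.9], "rot": [0, 0, 0], "gripper": 0.5}, {"offset": [0, -1.6, 0.9], "rot": [0, 0, 0], "gripper": 0.5}]'

```text
time_s: 16.8
eef_pos: [533.6, -109.1, 318.1]
ee_rot: [-0.001, 0.69, 0.724, -0.0]
force: [-2.1, -2.3, 5.7]
grip_width: 0.122
grip_force: 30.9
```

```bash
python3 st.py
```

```text
[ 533.550351   -109.0754271   318.07158651] [-2.07120793 -2.32706809  5.65549125] 0.12184170857890599 30.92444747686386 [-0.42925347  0.2196542   0.04723445] [-0.42  0.35  1.41 -0.    1.38 -0.46]
[-2.19759553e+01 -3.19978050e-02  2.56571587e+02] r 232.00195002629877 th 0.979897991900304
```

>>> step_arm --plan '[{"offset": [0, -0.1, 0.06], "rot": [0, 0, 0], "gripper": 0.5}, {"offset": [0, -0.2, 0.12], "rot": [0, 0, 0], "gripper": 0.5}, {"offset": [0, -0.3, 0.18], "rot": [0, 0, 0], "gripper": 0.5}, {"offset": [0, -0.3, 0.18], "rot": [0, 0, 0], "gripper": 0.5}, {"offset": [0, -0.3, 0.18], "rot": [0, 0, 0], "gripper": 0.5}]'

```text
time_s: 17.3
eef_pos: [530.8, -109.2, 316.2]
ee_rot: [-0.0, 0.69, 0.724, -0.0]
force: [0.1, -3.8, 5.7]
grip_width: 0.13
grip_force: 31.0
```

```bash
python3 st.py
```

```text
[ 530.75913081 -109.164403    316.2027912 ] [ 0.08218959 -3.79162175  5.6981698 ] 0.1295152116679357 31.03268265724182 [-0.58017532 -0.16973202  0.04650673] [-0.42  0.34  1.43  0.    1.37 -0.47]
[-2.47682520e+01  1.16597560e-02  2.54702791e+02] r 231.87072208997716 th 0.9654223658259208
```

>>> step_arm --plan '[{"offset": [0, -0.1, 0.06], "rot": [0, 0, 0], "gripper": 0.5}, {"offset": [0, -0.2, 0.15], "rot": [0, 0, 0], "gripper": 0.5}, {"offset": [0, -0.2, 0.15], "rot": [0, 0, 0], "gripper": 0.5}]'

```text
time_s: 17.6
eef_pos: [529.4, -109.2, 315.4]
ee_rot: [0.001, 0.69, 0.724, 0.001]
force: [3.3, -3.1, 7.6]
grip_width: 0.128
grip_force: 31.3
```

```bash
python3 st.py
```

```text
[ 529.35733065 -109.24997924  315.44213265] [ 3.25931797 -3.09979593  7.59867231] 0.1279355118071187 31.308083832263947 [-0.46574885 -0.75515645  0.05599971] [-0.42  0.34  1.43  0.    1.37 -0.47]
[-2.61725344e+01 -7.25948516e-03  2.53942133e+02] r 231.97443316399668 th 0.9585506964759455
```

>>> step_arm --plan '[{"offset": [0, -0.1, 0.08], "rot": [0, 0, 0], "gripper": 0.5}, {"offset": [0, -0.2, 0.15], "rot": [0, 0, 0], "gripper": 0.5}, {"offset": [0, -0.2, 0.15], "rot": [0, 0, 0], "gripper": 0.5}]'

```text
time_s: 17.9
eef_pos: [528.1, -109.3, 314.8]
ee_rot: [0.002, 0.69, 0.724, 0.002]
force: [7.4, -1.9, 10.6]
grip_width: 0.123
grip_force: 31.6
```

```bash
python3 st.py; python3 yel.py a6; python3 - <<'E'
from h import *
snap("side","a6side")
cv2.imwrite("pics/v6.png",np.hstack([cv2.resize(cv2.imread("pics/a6wrist.png"),(400,300)),cv2.resize(cv2.imread("pics/a6side.png")[60:270,160:440],(400,300))]))
E
```

```text
[ 528.07896518 -109.27910891  314.77895434] [ 7.41024811 -1.87670647 10.55528065] 0.12309731161796582 31.613244116306305 [-0.25275922 -1.44374875  0.05226729] [-0.42  0.33  1.44  0.    1.36 -0.47]
[-2.74508411e+01  2.43432241e-02  2.53278954e+02] r 232.10295893272166 th 0.9523691821967741
wrist yel 10 [[-31.7, 43.1, 30.1], [-31.6, 56.7, 30.6], [-31.3, 75.6, 43.2]]
scene red 65 [[6.5, -116.3, 107.7], [24.8, -112.4, 111.5], [41.4, -108.1, 114.7]]
scene yel 9 [[53.7, 103.4, 31.5], [62.6, 129.7, 33.8], [63.8, 132.5, 59.7]]
```

View pics/v6.png

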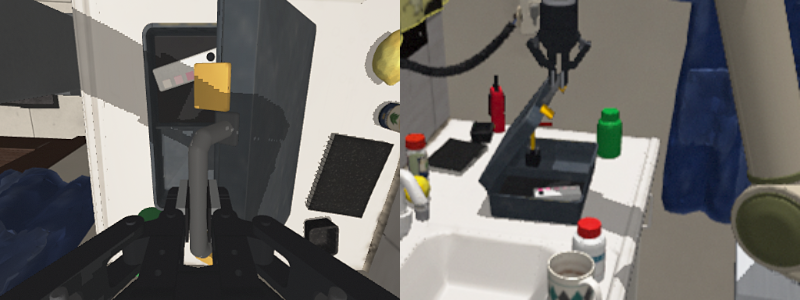

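The side view shows the lid half open at about (530,130), resting on the yellow stay at (533,147). The stay is still upright and the contact force is rising. I'll ease off and let go.

>>> step_arm --plan '[{"offset": [0, 0.3, -0.2], "rot": [0, 0, 0], "gripper": 0.5}, {"offset": [0, 0.3, -0.2], "rot": [0, 0, 0], "gripper": 0.5}, {"offset": [0, 0.3, -0.2], "rot": [0, 0, 0], "gripper": 1.6}, {"offset": [0, 0.3, -0.2], "rot": [0, 0, 0], "gripper": 2.6}, {"offset": [0, 0.3, -0.2], "rot": [0, 0, 0], "gripper": 3.2}, {"offset": [0, 0.3, -0.2], "rot": [0, 0, 0], "gripper": 3.2}, {"offset": [0, 0.3, -2], "rot": [0, 0, 0], "gripper": 3.2}, {"offset": [0, 0.3, -5], "rot": [0, 0, 0], "gripper": 3.2}, {"offset": [0, 0.3, -9], "rot": [0, 0, 0], "gripper": 3.2}, {"offset": [0, -4, -12], "rot": [0, 0, 0], "gripper": 3.2}, {"offset": [0, -8, -14], "rot": [0, 0, 0], "gripper": 3.2}, {"offset": [0, -8, -14], "rot": [0, 0, 0], "gripper": 3.2}]'

```text
time_s: 19.25
eef_pos: [444.3, -112.9, 456.9]
ee_rot: [0.002, 0.69, 0.723, 0.001]
force: [-1.9, -0.1, -0.5]
grip_width: 0.376
grip_force: 0.0
```

```bash
python3 st.py; python3 - <<'E'
from h import *
s,c,P=snap("side","a7side"); w=snap("wrist","a7w"); a=snap("scene","a7s")
cv2.imwrite("pics/v7.png",np.hstack([cv2.resize(cv2.imread("pics/a7w.png"),(400,300)),cv2.resize(cv2.imread("pics/a7side.png")[60:270,160:440],(400,300))]))
l=(w[2]-O)@frame(); m=(w[1]["depth"]>0)&(l[...,2]>200)&(l[...,2]<280)&(abs(l[...,1])<45)&(l[...,0]<10)&(l[...,0]>-60)
print(m.sum(),np.percentile(l[m],[2,50,98],axis=0).round(1), handle(.97)[2])
m=(w[1]["depth"]>0)&(l[...,2]>130)&(l[...,2]<255)&(abs(l[...,1])<120)&(l[...,0]>15)&(l[...,0]<110)
k=np.polyfit(l[m][:,0],l[m][:,2],1); print("lid slope",np.arctan(-k[0]),m.sum())
for uv in [(167,170),(140,150)]: print(a[2][uv[1],uv[0]].round(0))
E
```

```text
[ 444.25299594 -112.85010872  456.9485758 ] [-1.87832497 -0.05322833 -0.456668  ] 0.37562358520342576 0.0 [-0.0186229  -0.04069761  0.02395636] [-0.51  0.1   1.37  0.    1.67 -0.55]
[-111.35182067    0.43760761  395.4485758 ] r 397.11424820885276 th 0.9681144472682789
2751 [[-29.7 -42.4 220.9]
 [ -5.7   2.3 232.9]
 [  9.3  43.6 261.8]] 255.5917803372843
lid slope 0.9650939250025304 3927
[408. 159. 109.]
[238. -61. 629.]
```

View pics/v7.png

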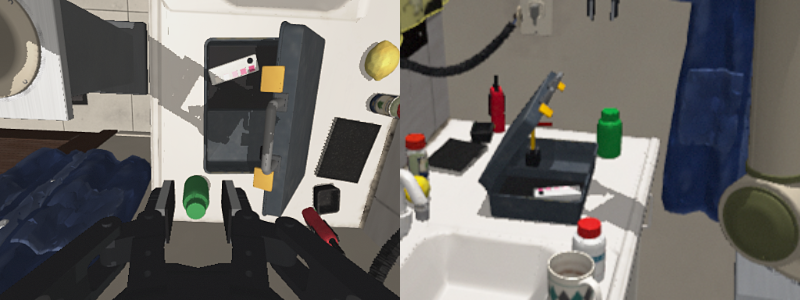

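The lid rests by itself at about 0.965 rad on the upright stay at (533,147). The gripper is clear, and the bottle and mug are where they were, so I'm handing in.

```bash
python3 -c "
from rig import *
print(finish_job())"
```

```text
the job is handed in; nothing more can be done
None
```

The case stands propped half open, its lid resting at about 0.97 rad on the raised stay; the mug and bottle were not touched, and the job was handed in at about 19 s on the robot's clock.

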